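# Clear and open the settling box with its lever

## Task

At the jade carver's bench, push the jade button that lies on the settling box's iron flap across onto the stone ledge beside it, until it lies flat there and wholly clear of the flap; slide it with the fingers, do not pick it up. Then press the red pad on the long end of the lever right down with the fingertips, so that the lever raises the heavy flap, and finish while still holding it down: the flap must stay open under your press. Do not raise the flap directly with the robot, and leave everything else where it stands.

Things in the scene. Friction and masses are not known exactly. Their poses are not given: they have to be found in the camera images.
- sump: the settling-box unit, fixed: steel base plate 200 x 440 x 8 mm carrying the box with its iron flap (at -y), the yellow lever (+y) and a stone ledge beside the flap (+x). Origin on the bench top (z 0) on the common centre line of flap and lever; y runs along that line from flap hinge to red pad, x from flap to ledge, z up
- flap_top (a point): centre of the top face of the flap's main plate. Shut, in the sump frame (mm): the plate covers x -70..70, y -180..-62, top at z 68, flat; a 50 mm wide lip runs on to y -36, its top at z 60
- ledge_mid (a point): centre of the top of the stone ledge. In the sump frame (mm) the ledge covers x 73..188, y -200..70, its top at z 67 (1 mm below the flap's), with a steel rim 9 mm high along its far and end edges
- pivot (a point): the lever's pivot axle, in the sump frame at y 20, z 67.5 mm, in a blue yoke x -28..28, y 2..38, up to z 86 mm
- flap_lip (a point): the middle of the flap lip's free edge (over the lever's short end), on the lip's upper face; 144 mm from the hinge
- flap (a joint): opening of the heavy dark iron flap about its hinge (at sump y -180, z 58): 0 = shut and level, about 0.33 rad when the lever is right down. It is only lifted by the lever's roller under its lip and falls shut when the lever is let go
- lever (a joint): lever angle: 0 = at rest, red pad up; 0.5 rad = right down at its stop. Turns about the sump's x at the pivot; long arm 224 mm to the pad's end, short arm 80 mm. Pressing takes about 2 to 5 N at the pad's centre, then it gives no more at the stop; let go, it comes back up
- pad_top (a point): centre of the upper face of the red pad on the lever's long end: pad 50 mm wide, 64 mm along the lever, 10 mm thick. At rest 135 mm above the bench, sloping up 0.31 rad outwards; right down about 38 mm above the bench, sloping down 0.19 rad outwards, and up to 12 mm farther along the sump's y than at rest
- jade_center (a point): the jade button that lies on the flap: a mid-green polished disc with a slightly domed top, 46 mm wide, 24 mm high, about 100 g; this point is at its centre, 12 mm above its flat underside; z up
- jade: the same jade button; origin at the centre of its underside
- jade_done: bystander: pale green jade button like the other, standing at the lever-side end of the stone ledge; origin at the centre of its underside
- water_tin: bystander: small open aluminium cup, 56 mm wide, 45 mm high, on the unit's base plate on the robot's side of the lever; origin at the centre of its underside
- spray: bystander: white bottle with blue cap, 170 mm high; origin at the centre of its underside
- paste_jar: bystander: glass jar with green cap, 70 mm high; origin at the centre of its underside
- rough_stone: bystander: grey-white raw stone, 90 x 70 x 55 mm; origin at the centre of its underside
- brush: bystander: hand brush lying flat; origin at its underside, near its middle
- jade_small: bystander: dark green jade button, 39 mm wide, 20 mm high; origin at the centre of its underside
Not all that is in view belongs to the job. What is shaped like the jade but brown or pink is not meant.

How it is judged:
On the way, in this order (a step that is already met when the one before it is completed fails the run):
1. the jade button lies flat and still on the ledge, clear of the flap, with the flap shut (x of jade_center in the frame of sump between 0.09 and 0.19 m and y of jade_center in the frame of sump between -0.205 and 0.08 m and z of jade_center in the frame of sump between 0.07 and 0.088 m and angle between jade_center's own z axis and vertical below 0.2 rad and linear speed of jade below 0.02 m/s and value of joint flap below 0.03 rad), for 0.2 s.
2. the lever is pressed down by the fingers and the flap raised (value of joint lever above 0.42 rad and value of joint flap above 0.26 rad and contact force between the fingers and lever above 1 N), for 0.2 s.
At the end, for the whole second after the job is handed in: The fingers still press the lever (more than 1 N) and hold it still at more than 0.42 of its 0.5 rad, the flap stands open by more than 0.26 rad, and the jade button rests flat on the ledge with its centre at least 90 mm from the flap's centre line (sump x), so clear of the flap (all of step 2 and x of jade_center in the frame of sump between 0.09 and 0.19 m and y of jade_center in the frame of sump between -0.205 and 0.08 m and z of jade_center in the frame of sump between 0.07 and 0.088 m and angle between jade_center's own z axis and vertical below 0.2 rad and linear speed of jade below 0.02 m/s and velocity of joint lever between -0.1 and 0.1 rad/s and velocity of joint flap between -0.15 and 0.15 rad/s); the arm keeps its last pose, push and grip.
It fails at once if the jade button is lifted more than 15 mm or falls off the unit (z of jade_center in the frame of sump above 0.096 m or z of jade_center in the frame of sump below 0.06 m).
It fails at once if the jade button is tipped over (angle between jade_center's own z axis and vertical above 0.7 rad).
It fails at once if the flap is raised while the jade button is still on it (value of joint flap above 0.06 rad and x of jade_center in the frame of sump below 0.085 m).
It fails at once if the flap is raised by the robot's own touch instead of by the lever (value of joint flap above 0.06 rad and contact force between the fingers and flap above 1 N).
It fails at once if any other thing is moved by more than 25 mm or knocked over (distance of any of jade_done, water_tin, spray, paste_jar, rough_stone, brush, jade_small from where it was at the start of the episode above 0.025 m or angle between any of jade_done, water_tin, spray, paste_jar, rough_stone, jade_small's own z axis and vertical above 0.5 rad).
It also fails if it takes over 42 s, if anything falls off the work surface, if the arm or the gripper's body presses on something with over 40 N, if the wrist force passes 120 N, or if a joint passes its speed limit or range.

## Robot

A 7-joint arm with a two-finger parallel gripper is mounted at the origin on the work surface. World frame = base frame: x ahead of the robot, y to its left, z up, the work surface at z = 0. Lengths are in m, angles in rad, forces in N, time in s.
With the tool pointing down it reaches from about 0.4 to 0.9 m from the base axis. Payload 5.5 kg.
Tool frame: the origin (TCP) lies midway between the tips of the shut fingers; the grasp point (between the pads) lies 19 mm behind it (manip.grip_depth is the distance from the TCP to the grasp point, in m); z points along the fingers, y is the line along which they close (so a half turn about z gives the same grasp; the last joint's range is limited). The gripper opens to 92 mm and grips with 3 to 60 N. Pads are 19 mm wide; open, the fingers measure 130 mm over their backs; the gripper's body (75 mm by 190 mm) begins 47 mm behind the grasp point.
Start: joints at [-1.009, 0.501, -0.427, 1.55, 0.221, 1.138, -0.21], TCP at [0.191, 0.621, 0.227] pointing down, gripper open.
Joint ranges: [-2.88, 2.88], [-0.31, 2.03], [-1.54, 1.56], [0.2, 2.42], [-1.41, 4.55], [0.19, 2.02], [-2.57, 2.57]. Speed limits (rad/s): [2.57, 2.57, 3.14, 3.14, 3.14, 3.14, 3.14].

## Interface

Orientations are given as a unit quaternion [x, y, z, w].
In Python, from bench import manip, effector, viewer gives the robot as it stands. Calls block until the motion is done:
- manip.move_pose(position, orientation): joint-space move of the TCP to a pose.
- manip.servo_line(position, ori=None, vel=0.15): straight line of the TCP; ori=None keeps the orientation; vel is the mean speed in m/s.
- manip.movej(angles): joint-space move.
- effector.open_jaws() and effector.close(f_grip=None): open the fingers fully, or close them until they stop; f_grip is the grip in N (None keeps the last).
- manip.sleep(seconds).
- manip.solve_ik(position, orientation): joint angles nearest the present ones, or None.
- viewer.get_image(name): name is "scene" or "top" or "wrist"; returns the picture (400x640x3 uint8, red, green, blue); there is no depth.
- viewer.get_calibration(name): a dict with "vfov" (degrees; the focal length in pixels is half the picture's height over the tangent of half this angle, whatever the lens; pixels are square), "cx", "cy" (the principal point, pixels), "dist_coeffs" ([k1, k2, p1, p2, k3] as OpenCV has them; the pictures are not rectified), "eye" and "attitude" of the camera in the world. Camera axes: x right, y down, z forward; pixel columns grow to the right and rows downward; lengths in m; the calibration is good to about 2 mm. A picture is of the moment at which its call begins: read the wrist's pose just before it. get_calibration takes no time and is no camera call; for the wrist camera it gives the pose at the moment of the call.
A pose or a line that the arm cannot do raises manip.PlanningError and nothing moves.
- manip.hand_in(): hands the job in; it is judged then, once.
Readings, each from a call of its own:
- manip.current_clock(): time.
- manip.current_q(): joint angles.
- manip.current_joint_velocities(): joint speeds.
- manip.current_tau(): joint torques, N m.
- manip.current_tool_pos(): TCP position.
- manip.current_tcp_rot(): TCP orientation.
- manip.current_force(): force on the tool from outside, world axes, zero at the start.
- manip.current_wrist_torque(): the same for the moment, N m.
- manip.current_finger_gap(): finger opening in m.
- manip.current_gripper_force(): force on a finger pad.
Only numpy, scipy, OpenCV 4.12 (cv2) and the standard library are available. Lean on these libraries where they do the work, as an engineer would, in place of code of your own. Each camera call takes 0.05 s, during which the arm holds its last target. There are 200 camera calls.

## Working session

There is one attempt and no reset: what is moved stays moved. The work goes in short steps, each a Python script; the robot and the scene stay as the last script left them, time stands still between calls to the robot, and variables do not carry over. Pictures are saved under pics/ and viewed, at most 10 in all, crops included, and the job is handed in when it is done.

```bash
mkdir -p pics
cat > h.py <<'E'
import numpy as np, cv2
from scipy.spatial.transform import Rotation as R
from bench import manip, effector, viewer
def cam(n):
    c=viewer.get_calibration(n); f=200/np.tan(np.radians(c["vfov"])/2)
    K=np.array([[f,0,c["cx"]],[0,f,c["cy"]],[0,0,1]]); a=np.array(c["attitude"])
    A=a if a.shape==(3,3) else R.from_quat(a).as_matrix()
    return K,np.array(c["dist_coeffs"],float),np.array(c["eye"]),A
def ray(C,uv,z):
    K,d,e,A=C; p=cv2.undistortPoints(np.array(uv,float).reshape(-1,1,2),K,d)[:,0]
    r=np.c_[p,np.ones(len(p))]@A.T
    return e+r*((z-e[2])/r[:,2])[:,None]
def proj(C,P):
    K,d,e,A=C; return cv2.projectPoints((np.atleast_2d(P)-e)@A,np.zeros(3),np.zeros(3),K,d)[0][:,0]
E
python3 - <<'E'
from h import *
for n in("scene","top"):
    cv2.imwrite(f"pics/{n}.png",viewer.get_image(n)[:,:,::-1]); print(viewer.get_calibration(n))
E
```

```text
{'vfov': 52.728460569710975, 'cx': 313.3877745910389, 'cy': 197.92325455587653, 'dist_coeffs': array([0.02495934, 0.        , 0.        , 0.        , 0.        ]), 'eye': array([1.17824264, 0.14433765, 1.00653991]), 'attitude': array([ 0.59313462,  0.74206667, -0.24569184, -0.19277944])}
{'vfov': 48.28837267006981, 'cx': 322.40685135625284, 'cy': 204.4516365493898, 'dist_coeffs': array([-0.0563526,  0.       ,  0.       ,  0.       ,  0.       ]), 'eye': array([0.28288467, 0.00795347, 1.56753902]), 'attitude': array([-0.69995909,  0.70873227, -0.06419744,  0.06028711])}
```

View pics/scene.png

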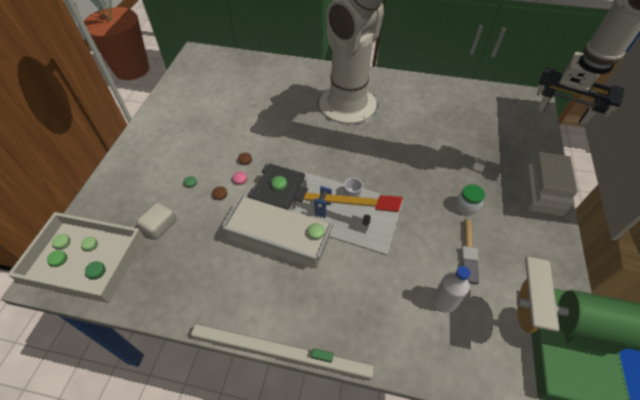

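View pics/top.png

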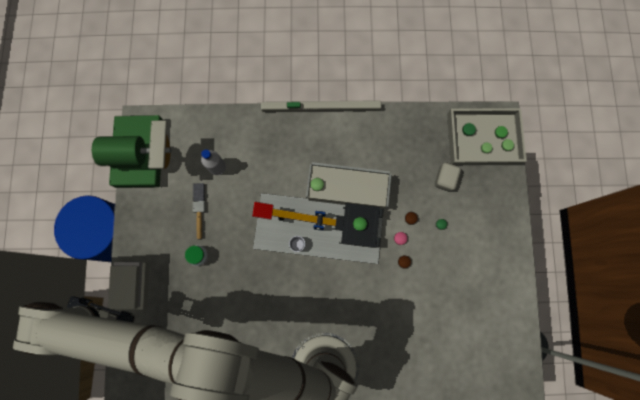

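The top view shows the jade on the dark flap at about (360,224). The red pad is at (263,210), the pale done button at (317,184) and the dark small one at (441,224). The pink and brown discs are at (401,238), (411,218) and (404,262). The button on the flap is the one meant: it is the only mid-green one there. I'll measure and confirm it in a crop.

```bash
cat > m.py <<'E'
from h import *
def blob(hsv,lo,hi,near,r):
    m=cv2.inRange(hsv,lo,hi); k=np.zeros_like(m); cv2.circle(k,near,r,255,-1); m&=k
    n,_,s,c=cv2.connectedComponentsWithStats(m); i=1+np.argmax(s[1:,4]); return c[i],s[i]
out={}
for n,pj,pr,py in(("top",(360,224),(263,210),(295,216)),("scene",(279,183),(389,203),(355,200))):
    im=viewer.get_image(n); hsv=cv2.cvtColor(im,cv2.COLOR_RGB2HSV); C=cam(n)
    j,sj=blob(hsv,(40,90,60),(80,255,255),pj,22); r,sr=blob(hsv,(0,150,80),(8,255,255),pr,25)
    print(n,"jade px",j,sj,"->",ray(C,[j],.085)[0].round(4)," red",r,sr,"->",ray(C,[r],.135)[0].round(4))
    if n=="top":
        m=cv2.inRange(hsv,(15,120,80),(30,255,255)); k=np.zeros_like(m); cv2.circle(k,(300,217),45,255,-1); m&=k
        ys,xs=np.nonzero(m); print("yellow",len(xs),xs.min(),xs.max())
        # ledge (stone quad): bright, low-sat component
        m=cv2.inRange(hsv,(0,0,0),(179,255,70)); k=np.zeros_like(m); k[200:250,335:388]=255; m&=k
        c=max(cv2.findContours(m,0,1)[0],key=cv2.contourArea); q=cv2.minAreaRect(c); print("flap rect",q)
        b=ray(C,cv2.boxPoints(q),.068); print(b.round(4), b.mean(0).round(4))
        cv2.imwrite("pics/crop.png",cv2.resize(im[150:270,240:400,::-1],None,fx=5,fy=5,interpolation=cv2.INTER_CUBIC))
E
python3 m.py
```

```text
top jade px [359.18791946 223.38255034] [353 217  14  14 149] -> [ 0.481  -0.1245  0.085 ]  red [262.26470588 210.03676471] [253 202  20  17 272] -> [0.5219 0.1944 0.135 ]
yellow 416 272 335
flap rect ((360.6951599121094, 224.743896484375), (56.32008361816406, 41.74312210083008), 6.340191841125488)
[[ 0.42   -0.0273  0.068 ]
 [ 0.5618 -0.0454  0.068 ]
 [ 0.5379 -0.2363  0.068 ]
 [ 0.3966 -0.2152  0.068 ]] [ 0.4791 -0.1311  0.068 ]
scene jade px [278.86746988 182.5       ] [272 176  15  14 166] -> [ 0.4845 -0.1221  0.085 ]  red [388.57827476 202.82428115] [376 196  26  15 313] -> [0.5251 0.1955 0.135 ]
```

View pics/crop.png

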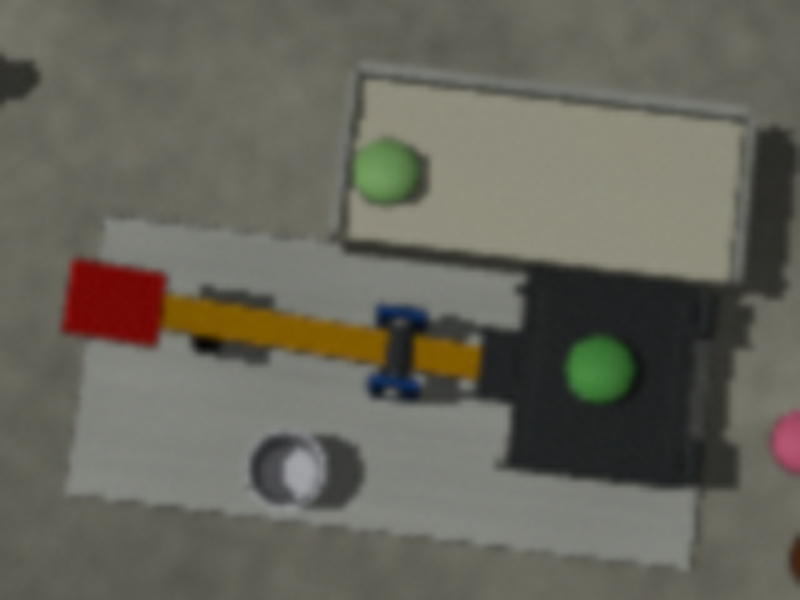

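The crop confirms it: the mid-green button at (599,368) is on the dark flap and the pale one at (387,172) is on the ledge. I'll get the sump pose from the ledge corners, pad and yoke.

```bash
cat > s.py <<'E'
from h import *
C=cam("top")
cr=np.array([[348,243],[735,283],[360,78],[742,118],[398,352],[527,268],[503,465]],float)/5+[240,150]-0.4
zs=[.067,.067,.070,.070,.086,.068,.068]
W=np.array([ray(C,[p],z)[0] for p,z in zip(cr,zs)]); W=np.vstack([W,[.5235,.195,.135]])
S=np.array([[73,70],[73,-200],[188,70],[188,-200],[0,20],[70,-62],[-70,-62],[0,201]])/1000
a=S-S.mean(0);b=W[:,:2]-W[:,:2].mean(0)
th=np.arctan2((a[:,0]*b[:,1]-a[:,1]*b[:,0]).sum(),(a*b).sum()); c,s=np.cos(th),np.sin(th); M=np.array([[c,-s],[s,c]])
t=W[:,:2].mean(0)-M@S.mean(0); print("th",th,"t",t); print(((W[:,:2]-t)@M-S).round(4))
J=np.array([.4825,-.1233]); print("jade sump",(J-t)@M)
np.savez("sump.npz",th=th,t=t)
# tool down, tool y along sump y
for k in(0,np.pi):
    for p in([-.06,-.12,.16],[-.06,-.12,.075],[.1,-.12,.075],[0,.21,.2],[0,.213,.035]):
        q=(R.from_euler('z',th+k)*R.from_euler('x',np.pi)).as_quat()
        w=np.r_[M@p[:2]+t,p[2]]; r=manip.solve_ik(w,q); print(k,w.round(3),None if r is None else np.round(r,2))
print(manip.current_tcp_rot(),manip.current_clock())
E
python3 s.py
```

```text
th -0.13133379222973066 t [ 0.49400863 -0.01009912]
[[-0.0022 -0.0073]
 [ 0.0017 -0.0034]
 [-0.0012 -0.0013]
 [ 0.0021  0.0029]
 [-0.0026 -0.0006]
 [-0.0021  0.0011]
 [ 0.0021  0.0024]
 [ 0.0024  0.0062]]
jade sump [ 0.00341488 -0.11373314]
0 [ 0.419 -0.121  0.16 ] [-0.34  0.2   0.62  2.16 -0.16  0.83 -1.32]
0 [ 0.419 -0.121  0.075] [-0.42  0.43  0.76  2.22 -0.49  0.66 -1.02]
0 [ 0.577 -0.142  0.075] [-0.13  0.59  0.43  1.83 -0.34  0.79 -1.23]
0 [0.522 0.198 0.2  ] [-0.62  0.34  0.26  1.83 -0.1   0.98 -2.02]
0 [0.522 0.201 0.035] [-0.62  0.58  0.25  1.93 -0.23  0.66 -1.92]
3.141592653589793 [ 0.419 -0.121  0.16 ] [-0.02  0.18  0.26  2.15 -0.06  0.82  1.72]
3.141592653589793 [ 0.419 -0.121  0.075] [ 0.11  0.33  0.13  2.2  -0.07  0.61  1.73]
3.141592653589793 [ 0.577 -0.142  0.075] [ 0.15  0.55  0.06  1.82 -0.04  0.77  1.67]
3.141592653589793 [0.522 0.198 0.2  ] [-0.16  0.35 -0.31  1.82  0.13  0.99  0.92]
3.141592653589793 [0.522 0.201 0.035] [-0.18  0.59 -0.29  1.91  0.26  0.68  0.81]
[ 1.48822976e-01  9.88863662e-01 -6.08466477e-04 -9.69580196e-05] 0.2
```

```bash
cat >> h.py <<'E'
def setup():
    d=np.load("sump.npz"); th=float(d["th"]); M=np.array([[np.cos(th),-np.sin(th)],[np.sin(th),np.cos(th)]]); t=d["t"]
    q=(R.from_euler('z',th+np.pi)*R.from_euler('x',np.pi)).as_quat()
    return (lambda x,y,z: np.r_[M@[x,y]+t,z]), (lambda w:(np.asarray(w)[:2]-t)@M), q
E
python3 - <<'E'
from h import *
W,S,q=setup()
effector.close()
manip.move_pose(W(-.055,-.114,.2),q)
C=cam("wrist"); im=viewer.get_image("wrist"); cv2.imwrite("pics/w1.png",im[:,:,::-1])
hsv=cv2.cvtColor(im,cv2.COLOR_RGB2HSV); m=cv2.inRange(hsv,(40,90,60),(80,255,255))
n,_,s,c=cv2.connectedComponentsWithStats(m)
for i in range(1,n):
    if s[i,4]>150: print(c[i],s[i],S(ray(C,[c[i]],.085)[0]).round(4))
print(manip.current_tool_pos(),S(manip.current_tool_pos()),manip.current_clock(),manip.current_finger_gap(),manip.current_force())
E
```

```text
[313.02083333 242.11607143] [293 230  38  45 336] [-0.0159 -0.1165]
[ 72.65306122 258.87981859] [ 63 246  21  27 441] [ 0.0027 -0.3388]
[ 0.4249405  -0.11526306  0.20000604] [-0.05470141 -0.11330321] 4.4167 0.00047616683971035044 [ 0.2782701   1.19013652 -0.43090732]
```

View pics/w1.png

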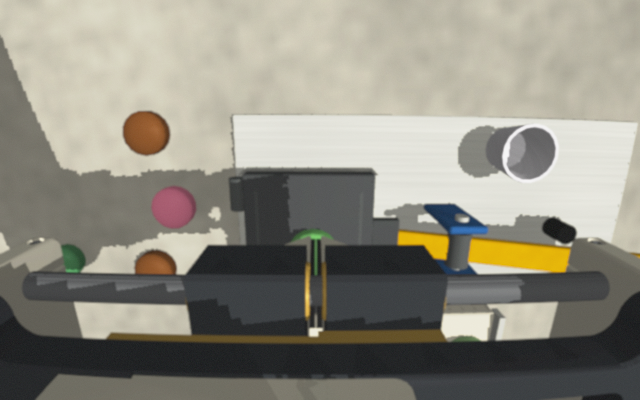

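The wrist view shows the jade just behind the closed fingertips at about (313,235), in line with them. Flap, lever and cup are where expected. Next I descend behind the jade and push.

Run:
```python
from h import *
W,S,q=setup()
y=-.115
manip.servo_line(W(-.055,y,.11),ori=q,vel=.12)
manip.servo_line(W(-.055,y,.0765),ori=q,vel=.05)
print(manip.current_force().round(2),manip.current_tool_pos())
for x in(-.03,0,.03,.06,.085):
    manip.servo_line(W(x,y,.0765),ori=q,vel=.05); print(x,manip.current_force().round(2))
manip.servo_line(W(.06,y,.0765),ori=q,vel=.08)
manip.servo_line(W(.03,y,.2),ori=q,vel=.15)
for n,z in(("scene",.085),("top",.085)):
    im=viewer.get_image(n); cv2.imwrite(f"pics/{n}2.png",im[:,:,::-1]); C=cam(n)
    hsv=cv2.cvtColor(im,cv2.COLOR_RGB2HSV); m=cv2.inRange(hsv,(40,90,60),(80,255,255))
    k,_,s,c=cv2.connectedComponentsWithStats(m)
    for i in range(1,k):
        p=S(ray(C,[c[i]],z)[0])
        if s[i,4]>40 and abs(p[0])<.25 and abs(p[1])<.25: print(n,c[i],s[i,2:],p.round(4))
print(manip.current_clock())
s=cv2.imread("pics/scene2.png")[130:280,190:420]; cv2.imwrite("pics/c2.png",cv2.resize(s,None,fx=3,fy=3))
```

```text
[-0.19  0.11 -0.82] [ 0.42448997 -0.11701563  0.07646911]
-0.03 [-0.38  0.28 -0.6 ]
0 [ 0.72 -0.73  0.35]
0.03 [ 0.63 -0.39  0.2 ]
0.06 [ 0.41 -0.44 -0.03]
0.085 [0.41 0.24 0.09]
scene [261.92771084 214.6686747 ] [ 15  14 166] [ 0.1255 -0.1113]
top [316.81896552 183.98275862] [ 13  12 116] [0.1194 0.0422]
11.2417
```

View pics/c2.png

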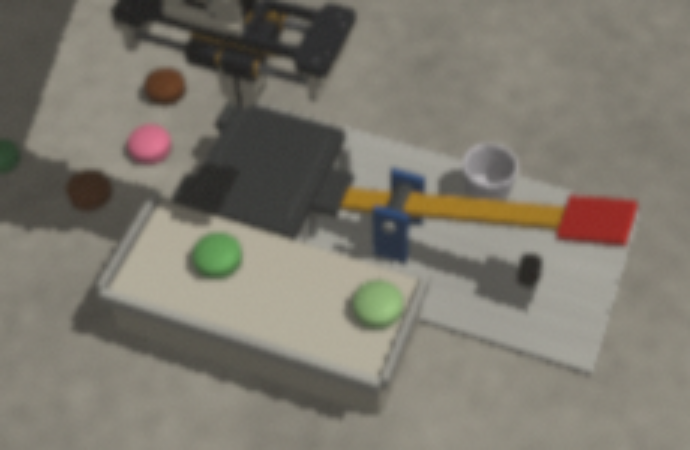

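The jade at crop (217,254) lies flat on the ledge at sump x ≈ 0.124, well clear of the flap. Now the pad.

Run:
```python
from h import *
W,S,q=setup()
px,py=S([.5235,.195]); print(px,py)
manip.move_pose(W(px,py,.2),q); f0=manip.current_force()
manip.servo_line(W(px,py,.15),ori=q,vel=.1)
z=.14
while True:
    manip.servo_line(W(px,py+.006*min(1,(.14-z)/.1),z),ori=q,vel=.06)
    f=manip.current_force()-f0; print(round(z,3),f.round(1),manip.current_tool_pos()[2].round(4))
    if f[2]>12 or z<.031: break
    z-=.012 if z>.06 else .003
manip.sleep(.5)
print((manip.current_force()-f0).round(1),manip.current_clock())
im=viewer.get_image("scene")[130:280,190:420,::-1]; cv2.imwrite("pics/c3.png",cv2.resize(im,None,fx=3,fy=3))
```

```text
0.002378319449225472 0.20719491614592417
0.14 [-0.8  1.2 -0.4] 0.1397
0.128 [0.5 1.8 5.4] 0.1286
0.116 [0.1 2.5 4.9] 0.1167
0.104 [0.3 2.8 4.8] 0.1045
0.092 [-1.1  3.3  4.4] 0.0924
0.08 [-1.1  3.1  4. ] 0.0803
0.068 [-1.2  2.4  4.1] 0.0682
0.056 [-0.9  0.5  3.1] 0.056
0.053 [-0.3 -1.5  4. ] 0.0531
0.05 [-0.  -2.8  4.6] 0.0502
0.047 [ 0.8 -2.5  4.4] 0.0472
0.044 [ 0.9 -1.   4.5] 0.0442
0.041 [ 0.2 -2.7  2.5] 0.0412
0.038 [-1.1 -3.1 10.9] 0.039
0.035 [-8.1 -5.  32.4] 0.0385
[-8.  -4.6 32.5] 18.1333
```

View pics/c3.png

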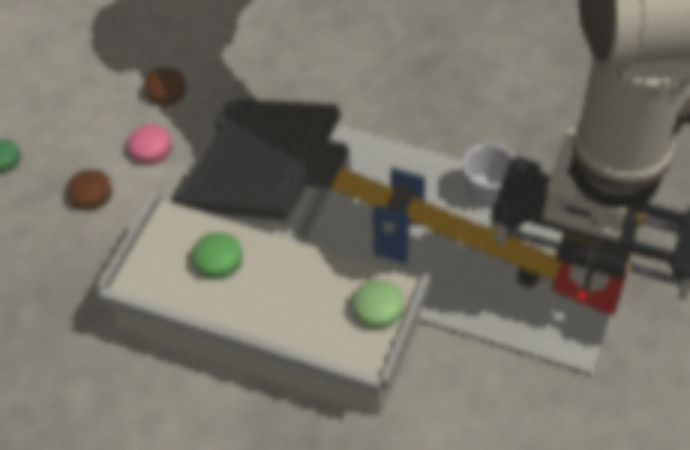

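The lever is at its stop (z 38 mm, stiff force rise). The flap stands open, and the jade (217,254) and pale button (378,302) have not moved. Handing in.

```bash
python3 -c "
from h import *
print(manip.current_force(),abs(manip.current_joint_velocities()).max()); print(manip.hand_in())"
```

```text
[-7.67423732 -6.31086153 33.37908595] 0.0029487253077943995
the job is handed in; nothing more can be done
None
```

I slid the jade button onto the ledge, about 124 mm from the flap's centre line, and handed the job in with the lever held at its stop at about 33 N and the flap open; no verdict was returned.

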